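# Lay out plated bushes for the coating thickness gauge

## Robot

A 7-joint arm with a two-finger parallel gripper is mounted at the origin on the work surface. World frame = base frame: x ahead of the robot, y to its left, z up, the work surface at z = 0. Lengths are in m, angles in rad, forces in N, time in s.
With the tool pointing down it reaches from about 0.4 to 0.85 m from the base axis. Payload 10.4 kg.
Tool frame: the origin (TCP) lies at the very end of the fingers, on their centre line; the grasp point (between the pads) lies 19 mm behind it; z points along the fingers, y is the direction in which the jaws open and shut (so a half turn about z gives the same grasp; the last joint's range is limited). The gripper opens to 85 mm and grips with 20 to 120 N. Pads are 22 mm wide; open, the fingers measure 114 mm over their backs; the gripper's body (76 mm by 85 mm) begins 54 mm behind the grasp point. The pads swing forward as they close: fully open they stand 13 mm farther back than shut.
Start: joints at [1.197, 0.332, -0.065, 1.46, 0.022, 1.35, -0.088], TCP at [0.215, -0.587, 0.231] pointing down, gripper open.
Joint ranges: [-2.6, 2.6], [-0.5, 2.12], [-1.47, 1.34], [0.16, 2.42], [-1.27, 4.41], [0.06, 2.06], [-2.6, 2.6]. Speed limits (rad/s): [2.22, 2.22, 2.79, 2.79, 3.14, 3.14, 3.14].

## Interface

Orientations are given as a unit quaternion [x, y, z, w].
In Python, from workcell import get_obs, camera, camera_info, hand_in gives the robot as it stands.
- The arm moves only by the tool move_arm, never from a script. Its argument "moves" is a list of rows, each a list of 3 entries, a list of its own where there are three numbers: the shift along the tool's x, y, z in units of 25 mm (1.0 is 25 mm), then the turn, a rotation vector about the tool's x, y, z in degrees, then the opening, from 0 (shut) to 1 (fully open). A call has 1 to 5 rows; each row shifts and turns the commanded pose from where the row before left it, along the tool's axes as they then stand; what a row does not reach is not made up. A row lasts 1/8 s, in which the tool goes at most 62.5 mm and 10.7 degrees, less where a joint would pass 70% of its speed; a pose out of reach is approached as far as the arm can. A call is refused whole if a number of a shift passes 1 or a number of a turn 10.7, either way. A call with a gripper value outside its range is refused whole. The fingers move at their own pace and stop on an object; "squeeze" is the grip in N (left out, the last holds). Time passes only in rows, so rows that do not move let the fingers close. It gives the time, the measured TCP pose, the force and the opening at its end, in the units of the state.
- get_obs(): the state, without advancing time (a new reading comes with each control period).
- camera(name): name is "scene" or "top"; returns the picture (384x512x3 uint8, red, green, blue); there is no depth.
- camera_info(name): a dict with "fx", "fy", "cx", "cy" (pixels), "D" ([k1, k2, p1, p2, k3] as OpenCV has them; the pictures are not rectified), "origin" and "rotation" of the camera in the world. Camera axes: x right, y down, z forward; pixel columns grow to the right and rows downward; lengths in m; the calibration is good to about 2 mm. A picture is of the moment at which its call begins. camera_info takes no time and is no camera call.
- hand_in(): hands the job in, once; it reports no verdict.
The state is a dict: "clock": time; "joint_pos": joint angles; "joint_velocities": joint speeds; "tau": joint torques, N m; "position": TCP position; "ee_rot": TCP orientation; "ft_force": force on the tool from outside, world axes, zero at the start; "torque": the same for the moment, N m; "grip_width": opening from 0.0 (shut) to 1.0 (fully open).
Only numpy, scipy, OpenCV 4.12 (cv2) and the standard library are available. Lean on these libraries where they do the work, as an engineer would, in place of code of your own. Each camera call takes 0.05 s, during which the arm holds its last target. There are 200 camera calls.

## Task

Lay out the four round flanged bushes for coating measurement: stand each one upright on the black spot in the middle of the sample dish of its own colour, in the order of the measuring list: gold first, then silver, then red, and blue last. Set each bush down gently rather than dropping it, and leave the hexagon nuts where they lie.

Things in the scene. Friction and masses are not known exactly. Their poses are not given: they have to be found in the camera images.
- gold_bush: Loose gold-coloured (brass yellow) round flanged bush, 44 mm tall, about 160 g: a flange disc of 40 mm diameter and 8 mm thick at the foot, and on it a smooth boss of 26 mm diameter, 36 mm tall, with a small dark bore on top. It stands on its flange on the bench; grip it by the boss. Origin at the centre of its underside, z along its axis upward.
- silver_bush: Loose silver-coloured (light grey, may look nearly white) round flanged bush, 44 mm tall, about 160 g: a flange disc of 40 mm diameter and 8 mm thick at the foot, and on it a smooth boss of 26 mm diameter, 36 mm tall, with a small dark bore on top. It stands on its flange on the bench; grip it by the boss. Origin at the centre of its underside, z along its axis upward.
- red_bush: Loose red round flanged bush, 44 mm tall, about 160 g: a flange disc of 40 mm diameter and 8 mm thick at the foot, and on it a smooth boss of 26 mm diameter, 36 mm tall, with a small dark bore on top. It stands on its flange on the bench; grip it by the boss. Origin at the centre of its underside, z along its axis upward.
- blue_bush: Loose blue round flanged bush, 44 mm tall, about 160 g: a flange disc of 40 mm diameter and 8 mm thick at the foot, and on it a smooth boss of 26 mm diameter, 36 mm tall, with a small dark bore on top. It stands on its flange on the bench; grip it by the boss. Origin at the centre of its underside, z along its axis upward.
- gold_dish: Shallow round sample dish, gold-coloured (brass yellow) all over, fixed to the bench: 86 mm outer and 78 mm inner diameter, rim 10 mm high and 4 mm thick, flat floor 5 mm above the bench with a black spot of 43 mm diameter in the middle. Origin at the centre of its underside, on the bench; z up.
- silver_dish: Shallow round sample dish, silver-coloured (light grey, may look nearly white) all over, fixed to the bench: 86 mm outer and 78 mm inner diameter, rim 10 mm high and 4 mm thick, flat floor 5 mm above the bench with a black spot of 43 mm diameter in the middle. Origin at the centre of its underside, on the bench; z up.
- red_dish: Shallow round sample dish, red all over, fixed to the bench: 86 mm outer and 78 mm inner diameter, rim 10 mm high and 4 mm thick, flat floor 5 mm above the bench with a black spot of 43 mm diameter in the middle. Origin at the centre of its underside, on the bench; z up.
- blue_dish: Shallow round sample dish, blue all over, fixed to the bench: 86 mm outer and 78 mm inner diameter, rim 10 mm high and 4 mm thick, flat floor 5 mm above the bench with a black spot of 43 mm diameter in the middle. Origin at the centre of its underside, on the bench; z up.
- gold_nut: Loose gold-coloured (brass yellow) hexagon nut lying flat, 34 mm across the flats, 16 mm high, about 100 g, with a dark hole in the middle. It belongs to another batch and stays where it is. Origin at the centre of its underside, z up.
- blue_nut: Loose blue hexagon nut lying flat, 34 mm across the flats, 16 mm high, about 100 g, with a dark hole in the middle. It belongs to another batch and stays where it is. Origin at the centre of its underside, z up.
Mind the look-alikes: they are no part of the job. Several things have the shape of the blue_bush; the one meant has the colours described above.

How it is judged:
On the way, in this order (a step that is already met when the one before it is completed fails the run):
1. the gold bush stands released in the middle of the gold dish (horizontal distance between gold_bush and gold_dish below 0.012 m and z of gold_bush in the frame of gold_dish between 0.003 and 0.008 m and angle between gold_bush's own z axis and vertical below 0.1 rad and linear speed of gold_bush below 0.02 m/s and contact force between gold_bush and the fingers below 0.05 N), for 0.2 s.
2. the silver bush stands released in the middle of the silver dish (horizontal distance between silver_bush and silver_dish below 0.012 m and z of silver_bush in the frame of silver_dish between 0.003 and 0.008 m and angle between silver_bush's own z axis and vertical below 0.1 rad and linear speed of silver_bush below 0.02 m/s and contact force between silver_bush and the fingers below 0.05 N), for 0.2 s.
3. the red bush stands released in the middle of the red dish (horizontal distance between red_bush and red_dish below 0.012 m and z of red_bush in the frame of red_dish between 0.003 and 0.008 m and angle between red_bush's own z axis and vertical below 0.1 rad and linear speed of red_bush below 0.02 m/s and contact force between red_bush and the fingers below 0.05 N), for 0.2 s.
4. the blue bush stands released in the middle of the blue dish (horizontal distance between blue_bush and blue_dish below 0.012 m and z of blue_bush in the frame of blue_dish between 0.003 and 0.008 m and angle between blue_bush's own z axis and vertical below 0.1 rad and linear speed of blue_bush below 0.02 m/s and contact force between blue_bush and the fingers below 0.05 N), for 0.2 s.
At the end, for the whole second after the job is handed in: Each bush stands upright (within 0.1 rad) on the floor of the dish of its own colour, within 12 mm of its centre, released and at rest; both nuts lie flat within 20 mm of where they started (all of step 1 and all of step 2 and all of step 3 and all of step 4 and distance of each of gold_nut, blue_nut from where it was at the start of the episode below 0.02 m and angle between each of gold_nut, blue_nut's own z axis and vertical below 0.1 rad and linear speed of each of gold_nut, blue_nut below 0.02 m/s); the robot touches nothing.
It fails at once if a bush is dropped (falls freely, faster than 0.6 m/s) ((linear speed of gold_bush above 0.6 m/s and contact force between gold_bush and the fingers below 0.05 N) or (linear speed of silver_bush above 0.6 m/s and contact force between silver_bush and the fingers below 0.05 N) or (linear speed of red_bush above 0.6 m/s and contact force between red_bush and the fingers below 0.05 N) or (linear speed of blue_bush above 0.6 m/s and contact force between blue_bush and the fingers below 0.05 N)).
It fails at once if a hexagon nut is moved by more than 20 mm (distance of any of gold_nut, blue_nut from where it was at the start of the episode above 0.02 m).
It also fails if it takes over 96 s, if anything falls off the work surface, if the arm or the gripper's body presses on something with over 40 N, if the wrist force passes 120 N, or if a joint passes its speed limit or range.

## Working session

There is one attempt and no reset: what is moved stays moved. The work goes in short steps, Python scripts to look and compute and a tool call to move; the robot and the scene stay as the last step left them, time stands still between calls to the robot, and variables do not carry over. Pictures are saved under pics/ and viewed, about 12 in all and at most 16, crops included, and the job is handed in when it is done.

Besides the shell and the picture viewer there is one more tool, called after "Call:" as name(argument=value, ...), one argument or row to a line, values as JSON. move_arm: Moves the arm, as the interface text tells. Its arguments: {"type":"object","properties":{"moves":{"type":"array","items":{"type":"array"}},"squeeze":{"type":"number"}},"required":["moves"]}

```bash
mkdir -p pics; ls; python3 - <<'E'
from workcell import *
import cv2
for n in("scene","top"):
    i=camera_info(n);print(n,i)
    cv2.imwrite(f"pics/{n}0.png",camera(n)[:,:,::-1])
print(get_obs())
E
```

```text
pics
scene {'fx': 347.80716690020375, 'fy': 347.80716690020375, 'cx': 254.60233290008262, 'cy': 194.58786876154198, 'D': array([-0.10853159,  0.        ,  0.        ,  0.        ,  0.        ]), 'origin': array([1.17502273, 0.22420237, 0.58053049]), 'rotation': array([ 0.52948879,  0.72244193, -0.35604639, -0.26636489])}
top {'fx': 408.6313257254647, 'fy': 408.6313257254647, 'cx': 255.85894171897536, 'cy': 194.01754323590032, 'D': array([0.05041536, 0.        , 0.        , 0.        , 0.        ]), 'origin': array([ 0.37059508, -0.00461368,  0.90174968]), 'rotation': array([ 0.70727073, -0.70180017,  0.04944303, -0.06928217])}
{'clock': 0.1, 'joint_pos': array([ 1.19741332,  0.33280288, -0.06467868,  1.46089058,  0.02160096,
        1.34990048, -0.08853218]), 'joint_velocities': array([ 0.00184118, -0.00271747,  0.00131583, -0.00394505,  0.00043607,
       -0.00273132,  0.00138155]), 'tau': array([ 1.47686547e-03, -6.26743054e+01,  4.94115357e-02, -3.92429388e+01,
        1.64625730e-02,  6.88529253e-03,  1.01687439e-05]), 'position': array([ 0.21463408, -0.5866163 ,  0.23058318]), 'ee_rot': array([ 9.84660900e-01,  1.74477748e-01, -1.47482420e-04, -6.36123521e-04]), 'ft_force': array([ 0.51530232, -0.65559415,  0.55877864]), 'torque': array([-0.04778655,  0.0304048 ,  0.03546888]), 'grip_width': 1.0004567275388128}
```

View pics/scene0.png

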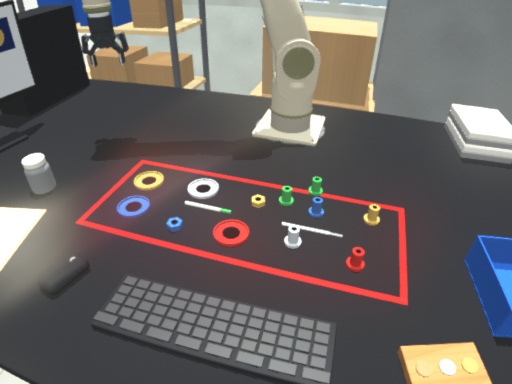

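View pics/top0.png

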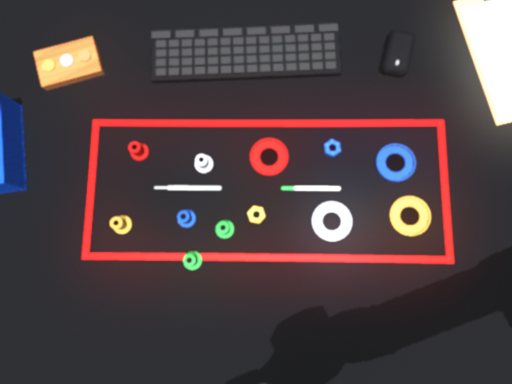

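Both views show four bushes on +y (top view: red 138,151; silver 203,163; blue 186,218; gold 121,224) and two green look-alikes. The dishes are on −y (red 269,157; blue 396,162; silver 332,221; gold 410,216). The nuts are at (256,214) and (333,148).

```bash
cat > h.py <<'E'
import numpy as np, cv2
from workcell import *
from scipy.spatial.transform import Rotation as R
def ray(n,p):
    i=camera_info(n);K=np.array([[i['fx'],0,i['cx']],[0,i['fy'],i['cy']],[0,0,1]])
    u=cv2.undistortPoints(np.array([[p]],float),K,i['D'])[0,0]
    return i['origin'],R.from_quat(i['rotation']).apply([*u,1])
def plane(n,p,z):
    o,d=ray(n,p);return o+d*(z-o[2])/d[2]
def proj(n,P):
    i=camera_info(n);K=np.array([[i['fx'],0,i['cx']],[0,i['fy'],i['cy']],[0,0,1]])
    r=R.from_quat(i['rotation']).inv();
    return cv2.projectPoints(np.array([P],float),r.as_rotvec(),-r.apply(i['origin']),K,i['D'])[0].ravel()
def tri(p,q,a="top",b="scene"):
    o1,d1=ray(a,p);o2,d2=ray(b,q)
    s,t=np.linalg.lstsq(np.c_[d1,-d2],o2-o1,rcond=None)[0]
    A,B=o1+s*d1,o2+t*d2
    return (A+B)/2,np.linalg.norm(A-B)
def mask(im,c):
    h,s,v=cv2.split(cv2.cvtColor(im,cv2.COLOR_RGB2HSV))
    if c=='silver':m=(s<60)&(v>110)
    else:
        sat=(s>110)&(v>70)
        m=sat&{'red':(h<8)|(h>172),'gold':(h>15)&(h<35),'blue':(h>95)&(h<130)}[c]
    return m.astype(np.uint8)*255
def comps(im,c,box):
    m=mask(im,c);x0,y0,x1,y1=box
    k=np.zeros_like(m);k[y0:y1,x0:x1]=m[y0:y1,x0:x1]
    cs,hi=cv2.findContours(k,cv2.RETR_CCOMP,cv2.CHAIN_APPROX_NONE)
    out=[]
    for j,q in enumerate(cs):
        M=cv2.moments(q);A=M['m00']
        if A<3:continue
        out.append((hi[0][j][3]>=0,A,(M['m10']/A,M['m01']/A),q))
    return out
E
python3 - <<'E'
from h import *
T,S=camera("top"),camera("scene")
np.save("T.npy",T);np.save("S.npy",S)
boxT=(97,130,440,254);boxS=(95,172,400,275)
for c in('gold','silver','red','blue'):
    for n,im,b in(("top",T,boxT),("scene",S,boxS)):
        for hole,A,p,q in comps(im,c,b):
            if A>8: print(c,n,'hole' if hole else 'out',A,np.round(p,1),cv2.boundingRect(q), np.round(plane(n,p,0.005)[:2],4))
cv2.imwrite("pics/a.png",cv2.resize(T[130:270,95:235,::-1],(560,560),interpolation=cv2.INTER_CUBIC))
cv2.imwrite("pics/b.png",cv2.resize(S[165:280,260:400,::-1],(700,575),interpolation=cv2.INTER_CUBIC))
E
```

```text
gold top out 341.5 [120.7 223.9] (109, 215, 24, 20) [0.4542 0.3191]
gold top hole 9.0 [115.4 227.1] (113, 226, 6, 4) [0.447  0.3302]
gold top hole 8.5 [115.6 222.2] (114, 220, 4, 5) [0.4579 0.3306]
gold top hole 64.5 [125.1 227.2] (116, 218, 15, 16) [0.4471 0.309 ]
gold top hole 19.5 [118.8 220.3] (115, 217, 7, 9) [0.4622 0.3238]
gold top out 35.0 [256.  213.9] (253, 210, 7, 8) [0.4782 0.0207]
gold top hole 26.0 [255.9 214.1] (253, 211, 7, 7) [0.4778 0.0208]
gold top out 327.5 [409.4 215.6] (399, 206, 22, 20) [ 0.4771 -0.3123]
gold top hole 246.0 [409.4 215.5] (400, 207, 19, 18) [ 0.4772 -0.3122]
gold top out 271.0 [255.9 214.2] (246, 205, 20, 20) [0.4776 0.0209]
gold top hole 210.0 [255.9 214.1] (247, 206, 19, 17) [0.4778 0.021 ]
gold top out 1366.5 [409.9 215.4] (389, 195, 43, 42) [ 0.4775 -0.3133]
gold top hole 1083.0 [408.5 215.4] (390, 197, 38, 39) [ 0.4774 -0.3103]
gold scene out 236.0 [372.1 215.2] (363, 204, 17, 22) [0.4407 0.3178]
gold scene hole 13.5 [365.3 217.2] (364, 214, 4, 7) [0.4542 0.3011]
gold scene out 50.5 [258. 204.] (251, 196, 14, 12) [0.4864 0.0237]
gold scene 
[... 2440 characters left out ...]
e top out 1241.0 [395.5 162. ] (375, 143, 42, 39) [ 0.5965 -0.2881]
blue top hole 241.5 [395.1 162.2] (386, 154, 19, 18) [ 0.596  -0.2872]
blue top out 249.0 [331.9 147.5] (323, 138, 19, 20) [ 0.6299 -0.149 ]
blue top hole 25.0 [332.1 147.2] (329, 144, 7, 7) [ 0.6308 -0.1494]
blue scene out 157.5 [173.9 223.4] (166, 217, 17, 15) [ 0.6238 -0.152 ]
blue scene hole 21.0 [174.  221.4] (171, 219, 7, 6) [ 0.617  -0.1555]
blue scene out 398.5 [132.9 206.5] (117, 198, 32, 18) [ 0.5984 -0.2876]
blue scene hole 156.5 [133.1 206.2] (124, 200, 19, 13) [ 0.597  -0.2877]
blue scene out 217.0 [316.2 207.6] (308, 196, 16, 22) [0.4539 0.1735]
blue scene hole 8.5 [317.2 199.4] (315, 198, 5, 4) [0.4181 0.1705]
```

View pics/a.png

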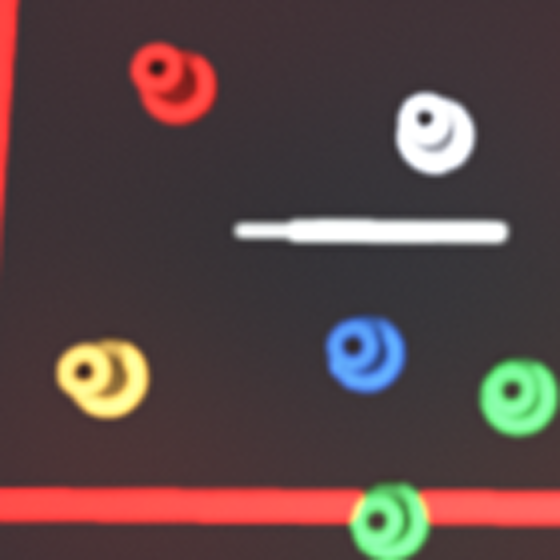

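View pics/b.png

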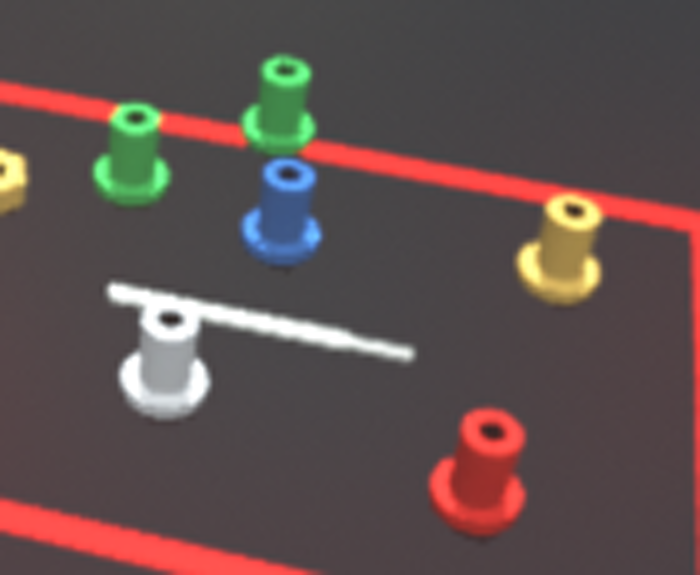

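Crop a shows the bores in the top view at about gold (116,222.5), red (134,147), silver (201,159) and blue (183,216). Crop b shows the scene bores at gold (374.5,207), red (358,251), silver (294,228.5) and blue (317.5,199.5).

```bash
cat >> h.py <<'E'
def bore(im,seed,r=3):
    x,y=np.round(seed).astype(int);w=im[y-r:y+r+1,x-r:x+r+1].max(2).astype(float)
    w=np.clip(np.percentile(w,45)-w,0,None);yy,xx=np.mgrid[-r:r+1,-r:r+1];w*=(xx**2+yy**2<=r*r+1)
    return np.array([x+(w*xx).sum()/w.sum(),y+(w*yy).sum()/w.sum()])
def to(P,o=None):
    "tool-axis shift in 25 mm units to world TCP P, and yaw of tool x"
    o=o or get_obs();r=R.from_quat(o['ee_rot'])
    m=r.as_matrix();print('tcp',np.round(o['position'],4),'yaw',round(np.degrees(np.arctan2(m[1,0],m[0,0])),2),'tilt',round(np.degrees(np.arccos(-m[2,2])),2),'F',np.round(o['ft_force'],1),'t',o['clock'],'grip',round(o['grip_width'],3))
    d=r.inv().apply(np.array(P)-o['position'])/.025
    print('units',np.round(d,2));return d
E
python3 - <<'E'
from h import *
T,S=np.load("T.npy"),np.load("S.npy")
sd=dict(gold=((115.6,222.4),(374.4,206.8)),silver=((200.8,159.2),(293.8,228.3)),red=((134,146.8),(357.9,251.1)),blue=((182.7,216.1),(317.4,199.5)))
for c,(a,b) in sd.items():
    p,q=bore(T,a),bore(S,b)
    P,g=tri(p,q);print('bush',c,p.round(1),q.round(1),'tri',P.round(4),'gap',round(g,4),'top@.044',plane("top",p,.044)[:2].round(4),'scene',plane("scene",q,.044)[:2].round(4))
for c,a,b in(('gold',(409.4,215.5),(148.6,180.1)),('silver',(331.3,220.7),(202.9,188.1)),('red',(268.7,156.5),(230.8,232.3)),('blue',(395.1,162.2),(133.1,206.2))):
    P,g=tri(a,b);print('dish',c,P.round(4),round(g,4))
to([.45,.32,.15])
E
```

```text
bush gold [115.5 222.4] [374.3 206.8] tri [0.4539 0.3161 0.0431] gap 0.0008 top@.044 [0.4537 0.3162] scene [0.4553 0.3156]
bush silver [200.7 159.1] [293.7 228.3] tri [0.5923 0.1403 0.0438] gap 0.0005 top@.044 [0.5922 0.1405] scene [0.5926 0.1401]
bush red [133.9 146.5] [358.  250.8] tri [0.6199 0.2872 0.0436] gap 0.0006 top@.044 [0.6197 0.2874] scene [0.6205 0.2869]
bush blue [182.8 216. ] [317.3 199.7] tri [0.4684 0.1746 0.0424] gap 0.0007 top@.044 [0.4681 0.1747] scene [0.4706 0.1744]
dish gold [ 0.4773 -0.3125  0.0045] 0.0
dish silver [ 0.4646 -0.1445  0.0042] 0.0003
dish red [ 0.6091 -0.007   0.0042] 0.0004
dish blue [ 0.5964 -0.2878  0.0045] 0.0007
tcp [ 0.2147 -0.5868  0.2308] yaw 20.1 tilt 0.05 F [ 0.2 -0.  -0.5] t 0.2 grip 1.002
units [ 21.3  -30.82   3.26]
```

Triangulated bush tops sit at 42–44 mm and the dish floors at 4–4.5 mm, with gaps under 1 mm, so they match the text. Setting out towards the gold bush.

Call:
move_arm(
  moves=[
    [[1,-1,0],[0,0,-8.3],0.7],
    [[1,-1,0],[0,0,-8.3],0.7],
    [[1,-1,0],[0,0,-8.3],0.7],
    [[1,0,0],[0,0,0],0.7],
    [[1,0,0],[0,0,0],0.7],
  ],
  squeeze=50,
)

```text
clock: 0.82
position: [0.2805, -0.4499, 0.2314]
ee_rot: [0.924, 0.383, -0.0, 0.0]
ft_force: [0.2, 0.1, 0.2]
grip_width: 0.7
```

Call:
move_arm(
  moves=[
    [[1,-0.5,0],[0,0,0],0.7],
    [[1,-0.5,0],[0,0,0],0.7],
    [[1,-0.5,0],[0,0,0],0.7],
    [[1,-1,0],[0,0,0],0.7],
    [[1,-1,0],[0,0,0],0.7],
  ],
)

```text
clock: 1.45
position: [0.3067, -0.2992, 0.2312]
ee_rot: [0.924, 0.383, -0.0, -0.0]
ft_force: [0.3, 0.0, -0.7]
grip_width: 0.704
```

Call:
move_arm(
  moves=[
    [[1,-1,0],[0,0,0],0.7],
    [[1,-1,0],[0,0,0],0.7],
    [[1,-1,0],[0,0,0],0.7],
    [[1,-1,0],[0,0,0],0.7],
    [[1,-1,0],[0,0,0],0.7],
  ],
)

```text
clock: 2.08
position: [0.3066, -0.1224, 0.2313]
ee_rot: [0.924, 0.383, -0.0, 0.0]
ft_force: [-0.0, -0.5, -0.0]
grip_width: 0.702
```

Call:
move_arm(
  moves=[
    [[1,-1,0],[0,0,0],0.7],
    [[1,-1,0],[0,0,0],0.7],
    [[1,-1,0],[0,0,0],0.7],
    [[1,-1,0],[0,0,0],0.7],
    [[1,-1,0],[0,0,0],0.7],
  ],
)

```text
clock: 2.7
position: [0.3066, 0.0542, 0.2313]
ee_rot: [0.924, 0.383, 0.0, 0.0]
ft_force: [0.5, -0.7, 0.2]
grip_width: 0.702
```

```bash
python3 -c "
from h import *
to([.4539,.3161,.12]);print(get_obs()['joint_pos'].round(2))"
```

```text
tcp [0.3066 0.0542 0.2313] yaw 44.99 tilt 0.06 F [ 0.5 -0.7  0.2] t 2.7 grip 0.702
units [11.57 -3.25  4.45]
[ 0.68 -0.48 -0.73  2.13 -0.32  1.39 -0.71]
```

Call:
move_arm(
  moves=[
    [[1,0,0],[0,0,0],0.7],
    [[1,0,0],[0,0,0],0.7],
    [[1,0,0],[0,0,0],0.7],
    [[1,0,0.4],[0,0,0],0.7],
    [[1,0,0.4],[0,0,0],0.7],
  ],
)

```text
clock: 3.32
position: [0.3957, 0.1421, 0.2112]
ee_rot: [0.924, 0.383, 0.0, 0.0]
ft_force: [0.8, -0.7, -0.8]
grip_width: 0.7
```

Call:
move_arm(
  moves=[
    [[1,-0.25,0.7],[0,0,0],0.7],
    [[1,-0.5,0.7],[0,0,0],0.7],
    [[1,-0.5,0.7],[0,0,0],0.7],
    [[1,-0.5,0.7],[0,0,0],0.7],
    [[1,-0.5,0.85],[0,0,0],0.7],
  ],
)

```text
clock: 3.95
position: [0.4442, 0.2705, 0.1191]
ee_rot: [0.924, 0.382, -0.0, -0.0]
ft_force: [1.0, -0.5, 0.8]
grip_width: 0.7
```

Call:
move_arm(
  moves=[
    [[1,-0.5,0],[0,0,0],0.7],
    [[0.57,-0.5,0],[0,0,0],0.7],
    [[0,0,0],[0,0,0],0.7],
  ],
)

```text
clock: 4.32
position: [0.4532, 0.3165, 0.1199]
ee_rot: [0.923, 0.384, -0.0, -0.001]
ft_force: [-0.4, 0.9, 0.2]
grip_width: 0.701
```

```bash
python3 - <<'E'
from h import *
to([.4539,.3161,.016])
cv2.imwrite("pics/c.png",cv2.resize(camera("scene")[100:290,230:450,::-1],(660,570)))
E
```

```text
tcp [0.4532 0.3165 0.1199] yaw 45.13 tilt 0.06 F [-0.4  0.9  0.2] t 4.325 grip 0.701
units [0.01 0.04 4.15]
```

View pics/c.png

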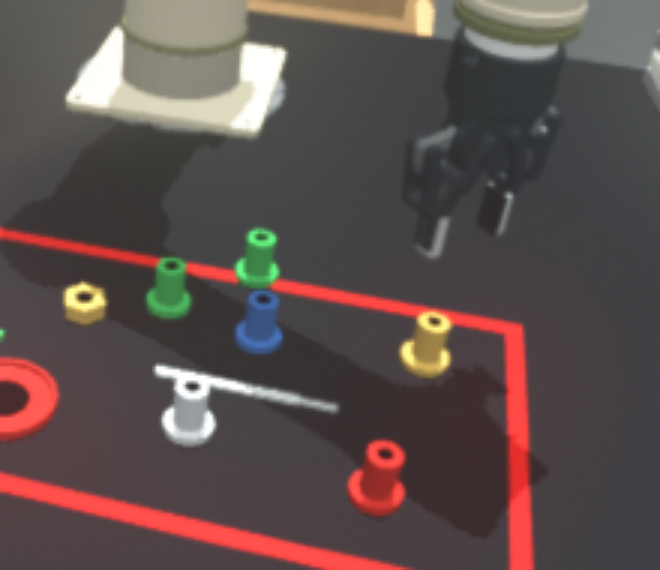

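The fingers stand open above the gold bush (crop 430,320). I'll check the projected TCP against the tips at crop (465,235).

```bash
python3 -c "
from h import *
print((proj('scene',[.4532,.3165,.12])-[230,100])*3, (proj('scene',[.4539,.3161,.044])-[230,100])*3)"
```

```text
[454.82464482 243.83503796] [433.67298565 319.40372599]
```

Call:
move_arm(
  moves=[
    [[0,0,0.9],[0,0,0],0.6],
    [[0,0,0.9],[0,0,0],0.6],
    [[0,0,0.9],[0,0,0],0.6],
    [[0,0,0],[0,0,0],0.6],
  ],
)

```text
clock: 4.88
position: [0.4527, 0.314, 0.0502]
ee_rot: [0.924, 0.383, -0.002, 0.0]
ft_force: [0.6, 0.1, 0.2]
grip_width: 0.603
```

```bash
python3 - <<'E'
from h import *
to([.4539,.3161,.016])
cv2.imwrite("pics/d.png",cv2.resize(camera("scene")[160:250,320:425,::-1],(630,540)))
E
```

```text
tcp [0.4527 0.314  0.0502] yaw 45.0 tilt 0.21 F [0.6 0.1 0.2] t 4.875 grip 0.603
units [ 0.1  -0.02  1.37]
```

View pics/d.png

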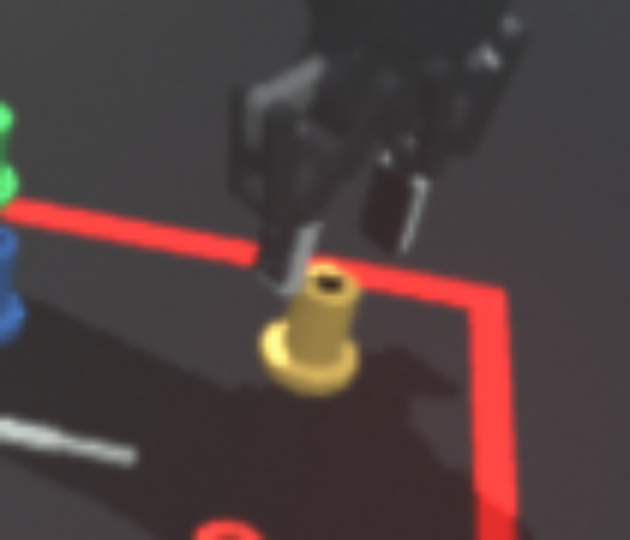

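The two fingers straddle the boss (tips at 285,290 and 395,250, bore at 330,285). Descending and closing.

Call:
move_arm(
  moves=[
    [[0.1,0,0.5],[0,0,0],0.6],
    [[0,0,0.5],[0,0,0],0.6],
    [[0,0,0.35],[0,0,0],0.6],
    [[0,0,0],[0,0,0],0.6],
  ],
)

```text
clock: 5.42
position: [0.4552, 0.3166, 0.018]
ee_rot: [0.924, 0.383, -0.001, 0.0]
ft_force: [0.3, -0.9, -0.1]
grip_width: 0.599
```

Call:
move_arm(
  moves=[
    [[0,0,0],[0,0,0],0.1],
    [[0,0,0],[0,0,0],0.1],
    [[0,0,0],[0,0,0],0.1],
    [[0,0,0],[0,0,0],0.1],
    [[0,0,0],[0,0,0],0.1],
  ],
  squeeze=50,
)

```text
clock: 6.05
position: [0.4559, 0.3172, 0.0193]
ee_rot: [0.924, 0.383, 0.0, -0.0]
ft_force: [-1.3, -0.2, 5.0]
grip_width: 0.286
```

Call:
move_arm(
  moves=[
    [[0,0,-0.4],[0,0,0],0.1],
    [[0,0,-0.8],[0,0,0],0.1],
    [[0,0,-1],[0,0,0],0.1],
    [[0,0,-1],[0,0,0],0.1],
    [[0,0,-0.8],[0,0,0],0.1],
  ],
)

```text
clock: 6.68
position: [0.4558, 0.3171, 0.1208]
ee_rot: [0.924, 0.383, 0.001, 0.0]
ft_force: [0.9, 0.5, -1.3]
grip_width: 0.283
```

```bash
python3 - <<'E'
from h import *
to([.4773,-.3125,.12])
cv2.imwrite("pics/e.png",cv2.resize(camera("scene")[130:250,300:440,::-1],(700,600)))
E
```

```text
tcp [0.4558 0.3171 0.1208] yaw 45.01 tilt 0.07 F [ 0.9  0.5 -1.3] t 6.675 grip 0.283
units [-17.2   18.41   0.03]
```

View pics/e.png

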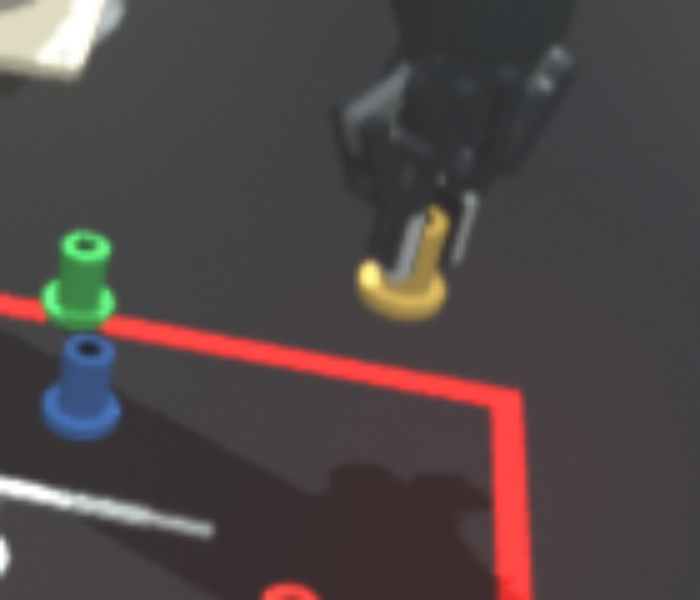

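Gold bush is held upright (crop 410,260). Carrying it to the gold dish.

Call:
move_arm(
  moves=[
    [[-0.95,1,0],[0,0,0],0.1],
    [[-0.95,1,0],[0,0,0],0.1],
    [[-0.95,1,0],[0,0,0],0.1],
    [[-0.95,1,0],[0,0,0],0.1],
    [[-0.95,1,0],[0,0,0],0.1],
  ],
)

```text
clock: 7.35
position: [0.4598, 0.1433, 0.1188]
ee_rot: [0.924, 0.383, -0.0, 0.0]
ft_force: [-0.3, 0.5, -1.1]
grip_width: 0.286
```

Call:
move_arm(
  moves=[
    [[-0.95,1,0],[0,0,0],0.1],
    [[-0.95,1,0],[0,0,0],0.1],
    [[-0.95,1,0],[0,0,0],0.1],
    [[-0.95,1,0],[0,0,0],0.1],
    [[-0.95,1,0],[0,0,0],0.1],
  ],
)

```text
clock: 7.98
position: [0.4642, -0.029, 0.1189]
ee_rot: [0.924, 0.383, -0.0, 0.0]
ft_force: [0.8, -0.1, -1.7]
grip_width: 0.283
```

Call:
move_arm(
  moves=[
    [[-0.95,1,0],[0,0,0],0.1],
    [[-0.95,1,0],[0,0,0],0.1],
    [[-0.95,1,0],[0,0,0],0.1],
    [[-0.95,1,0],[0,0,0],0.1],
    [[-0.95,1,0],[0,0,0],0.1],
  ],
)

```text
clock: 8.6
position: [0.4686, -0.2013, 0.1189]
ee_rot: [0.924, 0.383, -0.0, 0.0]
ft_force: [0.3, 0.3, -1.3]
grip_width: 0.287
```

Call:
move_arm(
  moves=[
    [[-0.95,1,0],[0,0,0],0.1],
    [[-0.95,1,0],[0,0,0],0.1],
    [[-0.8,1,0],[0,0,0],0.1],
    [[-0.2,0.4,0],[0,0,0],0.1],
    [[0,0,0],[0,0,0],0.1],
  ],
)

```text
clock: 9.22
position: [0.4779, -0.3111, 0.1187]
ee_rot: [0.924, 0.383, 0.0, -0.0]
ft_force: [-0.3, 0.7, -1.7]
grip_width: 0.287
```

```bash
python3 - <<'E'
from h import *
to([.4785,-.3115,.0235])
E
```

```text
tcp [ 0.4779 -0.3111  0.1187] yaw 44.99 tilt 0.05 F [-0.3  0.7 -1.7] t 9.225 grip 0.287
units [0.   0.03 3.81]
```

Going down most of the way, then looking close before touching down.

Call:
move_arm(
  moves=[
    [[0,0,1],[0,0,0],0.1],
    [[0,0,1],[0,0,0],0.1],
    [[0,0,1],[0,0,0],0.1],
    [[0,0,0.4],[0,0,0],0.1],
    [[0,0,0],[0,0,0],0.1],
  ],
)

```text
clock: 9.85
position: [0.4778, -0.3105, 0.0339]
ee_rot: [0.924, 0.383, -0.0, -0.0]
ft_force: [0.6, -0.3, -0.9]
grip_width: 0.287
```

```bash
python3 - <<'E'
from h import *
to([.4785,-.3115,.0235])
S=camera("scene");cv2.imwrite("pics/f.png",cv2.resize(S[130:215,95:200,::-1],(735,595)))
E
```

```text
tcp [ 0.4778 -0.3105  0.0339] yaw 45.07 tilt 0.04 F [ 0.6 -0.3 -0.9] t 9.85 grip 0.287
units [-0.01  0.05  0.42]
```

View pics/f.png

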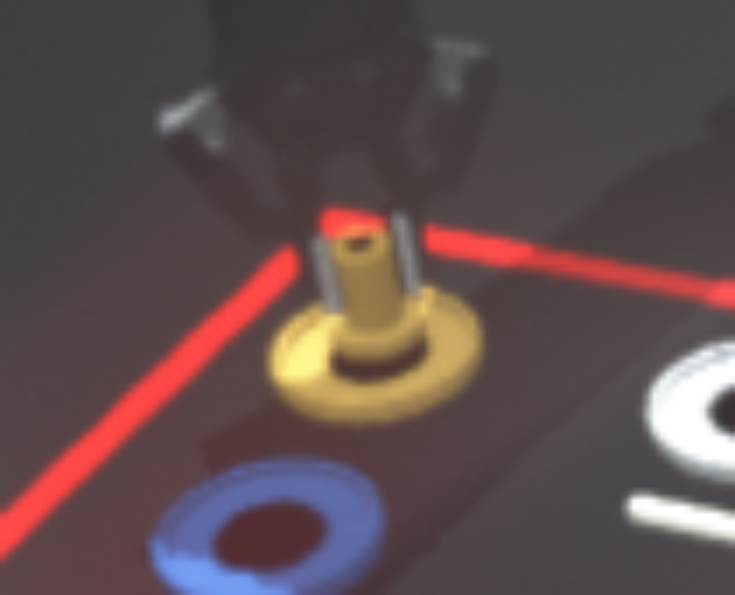

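The bush hovers upright and centred over the spot (crop 380,330). Lowering the last centimetre.

Call:
move_arm(
  moves=[
    [[0,0.05,0.2],[0,0,0],0.1],
    [[0,0,0.15],[0,0,0],0.1],
    [[0,0,0.06],[0,0,0],0.1],
    [[0,0,0],[0,0,0],0.1],
  ],
)

```text
clock: 10.4
position: [0.4787, -0.3126, 0.0243]
ee_rot: [0.924, 0.383, -0.0, 0.0]
ft_force: [-4.3, 1.6, 6.9]
grip_width: 0.287
```

Call:
move_arm(
  moves=[
    [[0,0,0],[0,0,0],0.4],
    [[0,0,0],[0,0,0],0.6],
    [[0,0,0],[0,0,0],0.6],
    [[0,0,0],[0,0,0],0.6],
  ],
)

```text
clock: 10.9
position: [0.4786, -0.3124, 0.0235]
ee_rot: [0.924, 0.383, 0.0, -0.0]
ft_force: [0.4, -0.6, -0.9]
grip_width: 0.603
```

Call:
move_arm(
  moves=[
    [[0,0,-0.5],[0,0,0],0.6],
    [[0,0,-1],[0,0,0],0.6],
    [[0,0,-1],[0,0,0],0.6],
    [[0,0,-1],[0,0,0],0.6],
    [[0,0,-0.5],[0,0,0],0.6],
  ],
)

```text
clock: 11.52
position: [0.4792, -0.3126, 0.1255]
ee_rot: [0.924, 0.383, 0.0, 0.001]
ft_force: [-0.0, -0.4, 0.5]
grip_width: 0.6
```

```bash
cat >> h.py <<'E'
def check(P,z=.049):
    "placed bush: find bore in both views near the expected place"
    T,S=camera("top"),camera("scene")
    p,q=proj("top",[*P,z]),proj("scene",[*P,z])
    for _ in range(3):p,q=bore(T,p,3),bore(S,q,3)
    t,g=tri(p,q);print('bore',t.round(4),'gap',round(g,4),'off mm',((t[:2]-P)*1000).round(1),'scene only',((plane("scene",q,z)[:2]-P)*1000).round(1))
    return T,S
E
python3 - <<'E'
from h import *
T,S=check(np.array([.4773,-.3125]))
to([.5923,.1403,.12])
cv2.imwrite("pics/g.png",np.hstack([cv2.resize(S[130:215,95:180,::-1],(400,400)),cv2.resize(T[175:260,360:445,::-1],(400,400))]))
E
```

```text
bore [ 0.4751 -0.3159  0.0522] gap 0.003 off mm [-2.2 -3.4] scene only [-6.7 -8.6]
tcp [ 0.4792 -0.3128  0.125 ] yaw 45.0 tilt 0.13 F [-0.4 -0.   0.3] t 11.625 grip 0.6
units [16.01 -9.62  0.18]
```

View pics/g.png

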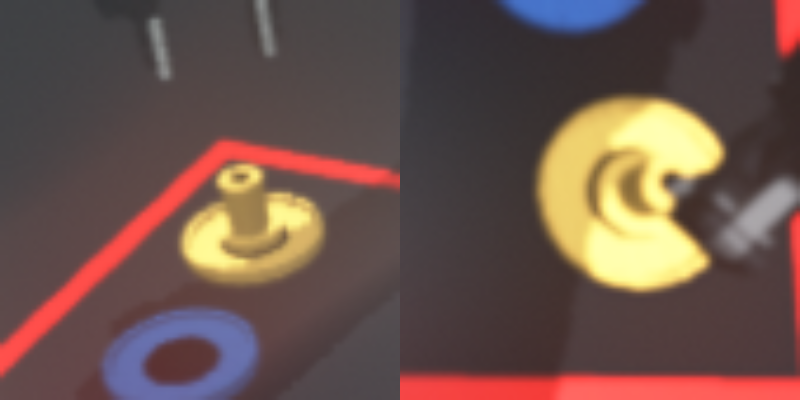

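Gold bush stands upright in the dish (left crop, bore at 238,180). The gripper partly covers it in the top view. Next is silver, with a quick numeric check of the bore by hand pixel.

```bash
python3 -c "
from h import *
print(plane('scene',(145.3,168.0),.049).round(4))"
```

```text
[ 0.4813 -0.3121  0.049 ]
```

Call:
move_arm(
  moves=[
    [[1,-0.6,0],[0,0,0],0.6],
    [[1,-0.6,0],[0,0,0],0.6],
    [[1,-0.6,0],[0,0,0],0.6],
    [[1,-0.6,0],[0,0,0],0.6],
    [[1,-0.6,0],[0,0,0],0.6],
  ],
)

```text
clock: 12.25
position: [0.5136, -0.17, 0.1226]
ee_rot: [0.924, 0.383, -0.0, -0.0]
ft_force: [-0.0, -0.4, -0.8]
grip_width: 0.599
```

Call:
move_arm(
  moves=[
    [[1,-0.6,0],[0,0,0],0.6],
    [[1,-0.6,0],[0,0,0],0.6],
    [[1,-0.6,0],[0,0,0],0.6],
    [[1,-0.6,0],[0,0,0],0.6],
    [[1,-0.6,0],[0,0,0],0.6],
  ],
)

```text
clock: 12.88
position: [0.549, -0.0288, 0.1226]
ee_rot: [0.924, 0.383, -0.001, -0.0]
ft_force: [-0.8, -0.4, 0.3]
grip_width: 0.602
```

Call:
move_arm(
  moves=[
    [[1,-0.6,0],[0,0,0],0.6],
    [[1,-0.6,0],[0,0,0],0.6],
    [[1,-0.6,0],[0,0,0],0.6],
    [[1,-0.6,0],[0,0,0],0.6],
    [[1,-0.6,0],[0,0,0],0.6],
  ],
)

```text
clock: 13.5
position: [0.5844, 0.1126, 0.1224]
ee_rot: [0.924, 0.383, -0.001, -0.0]
ft_force: [0.9, 0.8, -0.1]
grip_width: 0.598
```

Call:
move_arm(
  moves=[
    [[1,-0.6,0.6],[0,0,0],0.6],
    [[0,0,0.7],[0,0,0],0.6],
    [[0,0,0.7],[0,0,0],0.6],
    [[0,0,0],[0,0,0],0.6],
  ],
)

```text
clock: 14.0
position: [0.5908, 0.1384, 0.0715]
ee_rot: [0.924, 0.382, -0.002, 0.0]
ft_force: [-0.2, 0.3, 0.5]
grip_width: 0.604
```

```bash
python3 - <<'E'
from h import *
to([.5923,.1403,.018])
check(np.array([.4773,-.3125]))
E
```

```text
tcp [0.5908 0.1384 0.0715] yaw 44.92 tilt 0.19 F [-0.2  0.3  0.5] t 14.0 grip 0.604
units [ 0.1  -0.01  2.14]
bore [ 0.477  -0.3139  0.0536] gap 0.004 off mm [-0.3 -1.4] scene only [-6.5 -8.5]
```

Gold is within a few mm of centre, against the 12 mm allowed. Now grasping silver.

Call:
move_arm(
  moves=[
    [[0.05,0,0.7],[0,0,0],0.6],
    [[0,0,0.7],[0,0,0],0.6],
    [[0,0,0.5],[0,0,0],0.6],
    [[0,0,0.2],[0,0,0],0.6],
    [[0,0,0],[0,0,0],0.6],
  ],
)

```text
clock: 14.72
position: [0.5925, 0.1411, 0.0208]
ee_rot: [0.924, 0.383, -0.0, -0.0]
ft_force: [0.0, -0.3, 0.8]
grip_width: 0.598
```

Call:
move_arm(
  moves=[
    [[0,0,0],[0,0,0],0.1],
    [[0,0,0],[0,0,0],0.1],
    [[0,0,0],[0,0,0],0.1],
    [[0,0,0],[0,0,0],0.1],
    [[0,0,0],[0,0,0],0.1],
  ],
)

```text
clock: 15.35
position: [0.5931, 0.1412, 0.0218]
ee_rot: [0.924, 0.383, 0.001, 0.0]
ft_force: [-0.4, -1.0, 5.9]
grip_width: 0.286
```

Call:
move_arm(
  moves=[
    [[0,0,-0.4],[0,0,0],0.1],
    [[0,0,-0.8],[0,0,0],0.1],
    [[0,0,-1],[0,0,0],0.1],
    [[0,0,-1],[0,0,0],0.1],
    [[0,0,-0.8],[0,0,0],0.1],
  ],
)

```text
clock: 15.98
position: [0.5929, 0.1412, 0.1232]
ee_rot: [0.924, 0.383, 0.001, 0.0]
ft_force: [0.2, 0.3, -1.6]
grip_width: 0.287
```

```bash
python3 - <<'E'
from h import *
to([.465,-.1440,.12])
E
```

```text
tcp [0.5929 0.1412 0.1232] yaw 45.01 tilt 0.08 F [ 0.2  0.3 -1.6] t 15.975 grip 0.287
units [-11.68   4.45   0.12]
```

Silver is held (grip 0.287, load −1.6 N).

Call:
move_arm(
  moves=[
    [[-1,0.38,0],[0,0,0],0.1],
    [[-1,0.38,0],[0,0,0],0.1],
    [[-1,0.38,0],[0,0,0],0.1],
    [[-1,0.38,0],[0,0,0],0.1],
    [[-1,0.38,0],[0,0,0],0.1],
  ],
)

```text
clock: 16.6
position: [0.5374, 0.0183, 0.1217]
ee_rot: [0.924, 0.383, 0.0, 0.0]
ft_force: [0.5, 0.1, -0.6]
grip_width: 0.283
```

Call:
move_arm(
  moves=[
    [[-1,0.38,0],[0,0,0],0.1],
    [[-1,0.38,0],[0,0,0],0.1],
    [[-1,0.38,0],[0,0,0],0.1],
    [[-1,0.38,0],[0,0,0],0.1],
    [[-1,0.38,0],[0,0,0],0.1],
  ],
)

```text
clock: 17.23
position: [0.4826, -0.1036, 0.1217]
ee_rot: [0.924, 0.383, -0.0, 0.0]
ft_force: [0.4, -0.0, -2.3]
grip_width: 0.285
```

Call:
move_arm(
  moves=[
    [[-1,0.4,0],[0,0,0],0.1],
    [[-0.68,0.25,0.5],[0,0,0],0.1],
    [[0,0,1],[0,0,0],0.1],
    [[0,0,1],[0,0,0],0.1],
    [[0,0,0.5],[0,0,0],0.1],
  ],
)

```text
clock: 17.85
position: [0.4641, -0.1436, 0.0446]
ee_rot: [0.924, 0.383, -0.001, -0.001]
ft_force: [0.5, 0.8, -0.6]
grip_width: 0.284
```

Call:
move_arm(
  moves=[
    [[0,0,0.3],[0,0,0],0.1],
    [[0,0,0],[0,0,0],0.1],
  ],
)

```text
clock: 18.1
position: [0.4649, -0.1439, 0.0386]
ee_rot: [0.924, 0.383, 0.0, -0.0]
ft_force: [0.2, 0.2, -0.6]
grip_width: 0.285
```

```bash
python3 - <<'E'
from h import *
to([.465,-.1440,.0255])
cv2.imwrite("pics/i.png",cv2.resize(camera("scene")[125:215,150:255,::-1],(700,600)))
E
```

```text
tcp [ 0.4649 -0.1439  0.0386] yaw 45.03 tilt 0.01 F [ 0.2  0.2 -0.6] t 18.1 grip 0.285
units [-0.    0.01  0.52]
```

View pics/i.png

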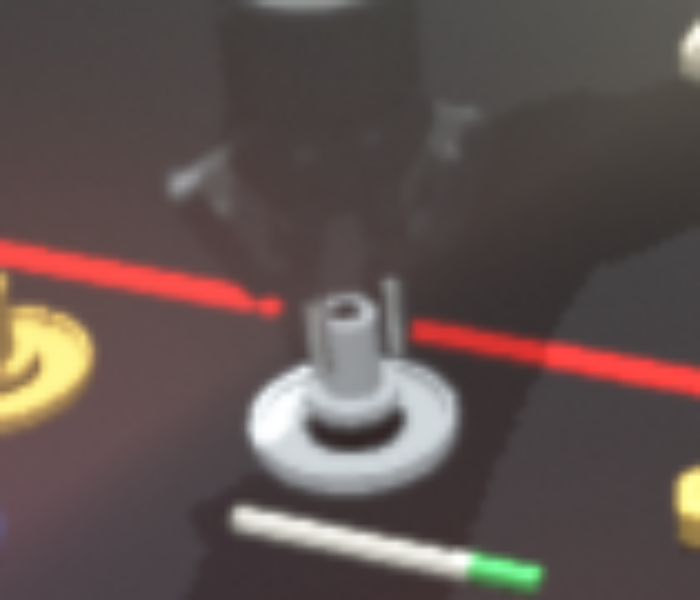

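The silver bush hovers centred over the silver dish spot (crop 352,390).

Call:
move_arm(
  moves=[
    [[0,0,0.25],[0,0,0],0.1],
    [[0,0,0.15],[0,0,0],0.1],
    [[0,0,0.08],[0,0,0],0.1],
    [[0,0,0.05],[0,0,0],0.1],
    [[0,0,0],[0,0,0],0.1],
  ],
)

```text
clock: 18.77
position: [0.4648, -0.1442, 0.0266]
ee_rot: [0.924, 0.383, -0.001, 0.0]
ft_force: [-10.3, 1.8, 24.2]
grip_width: 0.283
```

Call:
move_arm(
  moves=[
    [[0,0,0],[0,0,0],0.4],
    [[0,0,0],[0,0,0],0.6],
    [[0,0,0],[0,0,0],0.6],
    [[0,0,0],[0,0,0],0.6],
  ],
)

```text
clock: 19.27
position: [0.4648, -0.1441, 0.0253]
ee_rot: [0.924, 0.383, 0.0, -0.0]
ft_force: [-0.2, -0.3, -0.4]
grip_width: 0.6
```

Call:
move_arm(
  moves=[
    [[0,0,-0.5],[0,0,0],0.6],
    [[0,0,-1],[0,0,0],0.6],
    [[0,0,-1],[0,0,0],0.6],
    [[0,0,-1],[0,0,0],0.6],
    [[0,0,-0.5],[0,0,0],0.6],
  ],
)

```text
clock: 19.9
position: [0.4654, -0.1442, 0.127]
ee_rot: [0.924, 0.383, 0.001, 0.001]
ft_force: [0.5, -0.1, 0.0]
grip_width: 0.6
```

```bash
python3 - <<'E'
from h import *
T,S=check(np.array([.4646,-.1445]))
to([.6199,.2872,.12])
E
```

```text
bore [ 0.4732 -0.1428  0.0548] gap 0.0044 off mm [8.6 1.7] scene only [0.7 0. ]
tcp [ 0.4655 -0.1444  0.1265] yaw 44.98 tilt 0.13 F [ 0.6  0.  -0.4] t 20.0 grip 0.6
units [16.57 -7.85  0.25]
```

The scene view puts silver 0.7 mm off centre. In the top view the gripper covers it, so that figure isn't usable; I'll recheck when clear. On to red.

Call:
move_arm(
  moves=[
    [[1,-0.47,0],[0,0,0],0.6],
    [[1,-0.47,0],[0,0,0],0.6],
    [[1,-0.47,0],[0,0,0],0.6],
    [[1,-0.47,0],[0,0,0],0.6],
    [[1,-0.47,0],[0,0,0],0.6],
  ],
)

```text
clock: 20.62
position: [0.5114, -0.0134, 0.1243]
ee_rot: [0.924, 0.383, -0.001, -0.0]
ft_force: [0.5, -0.9, -0.2]
grip_width: 0.601
```

Call:
move_arm(
  moves=[
    [[1,-0.47,0],[0,0,0],0.6],
    [[1,-0.47,0],[0,0,0],0.6],
    [[1,-0.47,0],[0,0,0],0.6],
    [[1,-0.47,0],[0,0,0],0.6],
    [[1,-0.47,0],[0,0,0],0.6],
  ],
)

```text
clock: 21.25
position: [0.5583, 0.1164, 0.1241]
ee_rot: [0.924, 0.383, -0.001, -0.0]
ft_force: [-0.4, 0.1, -0.5]
grip_width: 0.598
```

Call:
move_arm(
  moves=[
    [[1,-0.47,0],[0,0,0],0.6],
    [[1,-0.47,0],[0,0,0],0.6],
    [[1,-0.47,0],[0,0,0],0.6],
    [[1,-0.47,0],[0,0,0],0.6],
    [[1,-0.47,0],[0,0,0],0.6],
  ],
)

```text
clock: 21.88
position: [0.6052, 0.2463, 0.1238]
ee_rot: [0.924, 0.383, -0.001, 0.0]
ft_force: [-0.0, -1.1, -0.1]
grip_width: 0.6
```

Call:
move_arm(
  moves=[
    [[1,-0.47,0.6],[0,0,0],0.6],
    [[0.57,-0.33,0.8],[0,0,0],0.6],
    [[0,0,0.8],[0,0,0],0.6],
    [[0,0,0],[0,0,0],0.6],
  ],
)

```text
clock: 22.38
position: [0.6179, 0.2859, 0.0676]
ee_rot: [0.924, 0.383, -0.002, 0.0]
ft_force: [0.1, 0.7, 0.4]
grip_width: 0.6
```

```bash
python3 - <<'E'
from h import *
to([.6199,.2872,.019])
for P in([.4773,-.3125],[.4646,-.1445]):check(np.array(P))
E
```

```text
tcp [0.6179 0.2859 0.0676] yaw 44.98 tilt 0.23 F [0.1 0.7 0.4] t 22.375 grip 0.6
units [0.1  0.02 1.95]
bore [ 0.477  -0.3139  0.0536] gap 0.0039 off mm [-0.3 -1.4] scene only [-6.5 -8.4]
bore [ 0.4638 -0.1449  0.0472] gap 0.0001 off mm [-0.8 -0.4] scene only [1.6 0.8]
```

Silver is now clear of the gripper: 0.9 mm off centre, with the two views agreeing to 0.1 mm. Grasping red.

Call:
move_arm(
  moves=[
    [[0.05,0,0.7],[0,0,0],0.6],
    [[0,0,0.6],[0,0,0],0.6],
    [[0,0,0.4],[0,0,0],0.6],
    [[0,0,0.2],[0,0,0],0.6],
    [[0,0,0],[0,0,0],0.6],
  ],
)

```text
clock: 23.2
position: [0.6197, 0.2884, 0.0225]
ee_rot: [0.924, 0.383, -0.0, -0.0]
ft_force: [1.1, -0.3, -0.4]
grip_width: 0.602
```

Call:
move_arm(
  moves=[
    [[0,0,0],[0,0,0],0.1],
    [[0,0,0],[0,0,0],0.1],
    [[0,0,0],[0,0,0],0.1],
    [[0,0,0],[0,0,0],0.1],
    [[0,0,0],[0,0,0],0.1],
  ],
)

```text
clock: 23.82
position: [0.6202, 0.2888, 0.0236]
ee_rot: [0.924, 0.383, 0.001, -0.0]
ft_force: [-1.9, -0.2, 5.5]
grip_width: 0.284
```

Call:
move_arm(
  moves=[
    [[0,0,-0.4],[0,0,0],0.1],
    [[0,0,-0.8],[0,0,0],0.1],
    [[0,0,-1],[0,0,0],0.1],
    [[0,0,-1],[0,0,0],0.1],
    [[0,0,-0.8],[0,0,0],0.1],
  ],
)

```text
clock: 24.45
position: [0.6202, 0.2888, 0.1255]
ee_rot: [0.924, 0.383, 0.001, -0.0]
ft_force: [1.2, 0.5, -1.7]
grip_width: 0.283
```

```bash
python3 - <<'E'
from h import *
to([.6095,-.0065,.12])
E
```

```text
tcp [0.6202 0.2888 0.1255] yaw 45.0 tilt 0.11 F [ 1.2  0.5 -1.7] t 24.45 grip 0.283
units [-8.65  8.05  0.21]
```

Call:
move_arm(
  moves=[
    [[-1,0.9,0],[0,0,0],0.1],
    [[-1,0.9,0],[0,0,0],0.1],
    [[-1,0.9,0],[0,0,0],0.1],
    [[-1,0.9,0],[0,0,0],0.1],
    [[-1,0.9,0],[0,0,0],0.1],
  ],
)

```text
clock: 25.08
position: [0.611, 0.1194, 0.1238]
ee_rot: [0.924, 0.383, 0.0, 0.0]
ft_force: [0.2, -1.0, -2.0]
grip_width: 0.285
```

Call:
move_arm(
  moves=[
    [[-1,0.9,0],[0,0,0],0.1],
    [[-1,0.9,0],[0,0,0],0.1],
    [[-1,0.9,0],[0,0,0],0.1],
    [[-0.65,0.85,0.5],[0,0,0],0.1],
    [[0,0,1],[0,0,0],0.1],
  ],
)

```text
clock: 25.7
position: [0.6104, -0.0102, 0.0852]
ee_rot: [0.925, 0.381, 0.001, 0.001]
ft_force: [-0.2, 1.1, -1.2]
grip_width: 0.283
```

Call:
move_arm(
  moves=[
    [[0,0,1],[0,0,0],0.1],
    [[0,0,0.7],[0,0,0],0.1],
    [[0,0,0],[0,0,0],0.1],
    [[0,0,0],[0,0,0],0.1],
  ],
)

```text
clock: 26.2
position: [0.6098, -0.0065, 0.0436]
ee_rot: [0.924, 0.383, 0.001, 0.0]
ft_force: [0.1, 0.0, -0.9]
grip_width: 0.283
```

```bash
python3 - <<'E'
from h import *
to([.6095,-.0065,.0275])
cv2.imwrite("pics/j.png",cv2.resize(camera("scene")[165:255,180:285,::-1],(700,600)))
E
```

```text
tcp [ 0.6098 -0.0065  0.0436] yaw 45.02 tilt 0.06 F [ 0.1  0.  -0.9] t 26.2 grip 0.283
units [-0.01 -0.01  0.65]
```

View pics/j.png

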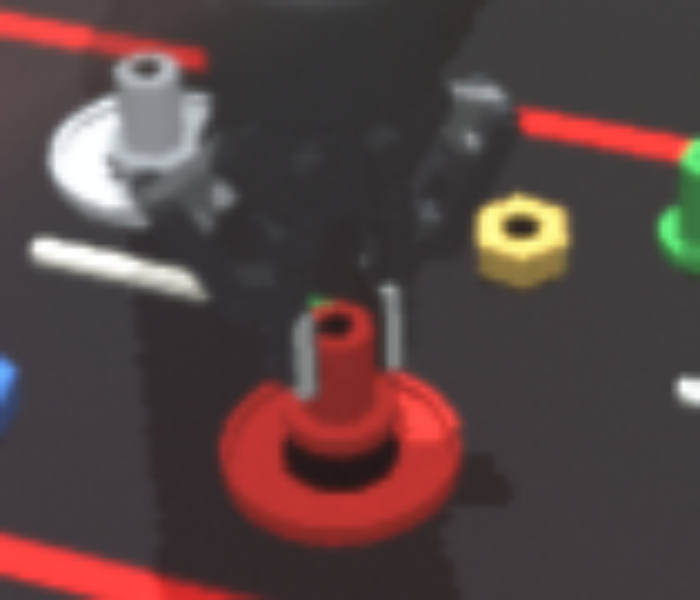

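The red bush hovers centred over the red dish (crop 342,410), and silver stands upright behind it.

Call:
move_arm(
  moves=[
    [[0,0,0.25],[0,0,0],0.1],
    [[0,0,0.15],[0,0,0],0.1],
    [[0,0,0.12],[0,0,0],0.1],
    [[0,0,0.08],[0,0,0],0.1],
    [[0,0,0],[0,0,0],0.1],
  ],
)

```text
clock: 26.88
position: [0.6092, -0.0068, 0.0285]
ee_rot: [0.924, 0.383, -0.0, 0.0]
ft_force: [-4.2, -1.9, 8.1]
grip_width: 0.284
```

Touchdown with 8 N. Releasing.

Call:
move_arm(
  moves=[
    [[0,0,0],[0,0,0],0.4],
    [[0,0,0],[0,0,0],0.6],
    [[0,0,0],[0,0,0],0.6],
    [[0,0,0],[0,0,0],0.6],
  ],
)

```text
clock: 27.38
position: [0.6093, -0.0068, 0.0278]
ee_rot: [0.924, 0.383, 0.0, 0.0]
ft_force: [-0.2, -0.1, 0.5]
grip_width: 0.599
```

Call:
move_arm(
  moves=[
    [[0,0,-0.5],[0,0,0],0.6],
    [[0,0,-1],[0,0,0],0.6],
    [[0,0,-1],[0,0,0],0.6],
    [[0,0,-1],[0,0,0],0.6],
    [[0,0,-0.4],[0,0,0],0.6],
  ],
)

```text
clock: 28.0
position: [0.61, -0.0066, 0.1274]
ee_rot: [0.924, 0.383, 0.001, 0.001]
ft_force: [-0.1, -0.8, -0.6]
grip_width: 0.595
```

```bash
python3 - <<'E'
from h import *
T,S=check(np.array([.6091,-.007]))
to([.4684,.1746,.125])
E
```

```text
bore [ 0.6079 -0.0075  0.0488] gap 0.0008 off mm [-1.2 -0.5] scene only [-0.9 -0.8]
tcp [ 0.6098 -0.0067  0.1264] yaw 45.0 tilt 0.1 F [ 0.3  0.1 -0.1] t 28.1 grip 0.598
units [ 1.13 -9.13  0.05]
```

Red is 1.3 mm off centre and standing. On to blue.

Call:
move_arm(
  moves=[
    [[0.1,-1,0],[0,0,0],0.6],
    [[0.1,-1,0],[0,0,0],0.6],
    [[0.1,-1,0],[0,0,0],0.6],
    [[0.1,-1,0],[0,0,0],0.6],
    [[0.1,-1,0],[0,0,0],0.6],
  ],
)

```text
clock: 28.72
position: [0.5286, 0.0916, 0.1252]
ee_rot: [0.924, 0.383, -0.0, 0.0]
ft_force: [-0.5, -0.3, 0.1]
grip_width: 0.603
```

Call:
move_arm(
  moves=[
    [[0.1,-1,0],[0,0,0],0.6],
    [[0.1,-1,0],[0,0,0],0.6],
    [[0.1,-1,0],[0,0,0],0.6],
    [[0.2,-0.8,0.5],[0,0,0],0.6],
    [[0.13,-0.33,0.8],[0,0,0],0.6],
  ],
)

```text
clock: 29.35
position: [0.4671, 0.1764, 0.0931]
ee_rot: [0.924, 0.383, 0.001, 0.0]
ft_force: [-0.0, -0.7, 0.1]
grip_width: 0.6
```

Call:
move_arm(
  moves=[
    [[0,0,0.8],[0,0,0],0.6],
    [[0,0,0],[0,0,0],0.6],
    [[0,0,0],[0,0,0],0.6],
  ],
)

```text
clock: 29.72
position: [0.4682, 0.1745, 0.0732]
ee_rot: [0.924, 0.382, 0.0, -0.0]
ft_force: [0.4, 0.3, 0.9]
grip_width: 0.597
```

```bash
python3 - <<'E'
from h import *
to([.4684,.1746,.019])
cv2.imwrite("pics/k.png",cv2.resize(camera("scene")[145:235,265:370,::-1],(700,600)))
E
```

```text
tcp [0.4682 0.1745 0.0732] yaw 44.97 tilt 0.02 F [0.4 0.3 0.9] t 29.725 grip 0.597
units [0.01 0.   2.17]
```

View pics/k.png

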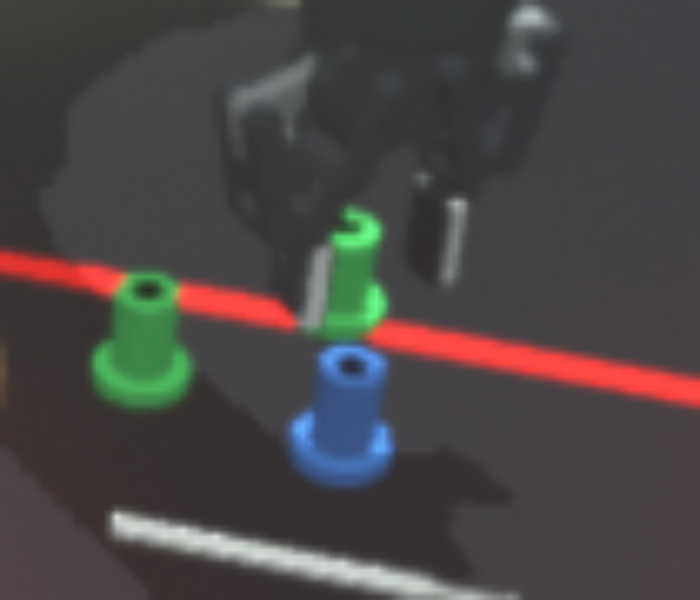

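The fingers stand above the blue bush (bore at crop 352,367) and clear of both green ones.

Call:
move_arm(
  moves=[
    [[0,0,0.7],[0,0,0],0.6],
    [[0,0,0.7],[0,0,0],0.6],
    [[0,0,0.5],[0,0,0],0.6],
    [[0,0,0.2],[0,0,0],0.6],
    [[0,0,0],[0,0,0],0.6],
  ],
)

```text
clock: 30.4
position: [0.4677, 0.1748, 0.02]
ee_rot: [0.924, 0.383, -0.0, -0.0]
ft_force: [0.7, 0.5, 0.4]
grip_width: 0.601
```

Call:
move_arm(
  moves=[
    [[0,0,0],[0,0,0],0.1],
    [[0,0,0],[0,0,0],0.1],
    [[0,0,0],[0,0,0],0.1],
    [[0,0,0],[0,0,0],0.1],
    [[0,0,0],[0,0,0],0.1],
  ],
)

```text
clock: 31.02
position: [0.4682, 0.1748, 0.0209]
ee_rot: [0.924, 0.383, 0.0, 0.0]
ft_force: [-1.6, -0.2, 6.2]
grip_width: 0.279
```

Call:
move_arm(
  moves=[
    [[0,0,-0.4],[0,0,0],0.1],
    [[0,0,-0.8],[0,0,0],0.1],
    [[0,0,-1],[0,0,0],0.1],
    [[0,0,-1],[0,0,0],0.1],
    [[0,0,-0.9],[0,0,0],0.1],
  ],
)

```text
clock: 31.65
position: [0.4679, 0.1749, 0.1249]
ee_rot: [0.924, 0.383, 0.001, 0.0]
ft_force: [0.3, -0.2, -2.3]
grip_width: 0.283
```

```bash
python3 - <<'E'
from h import *
to([.5966,-.2875,.12])
E
```

```text
tcp [0.4679 0.1749 0.1249] yaw 45.02 tilt 0.07 F [ 0.3 -0.2 -2.3] t 31.65 grip 0.283
units [-9.44 16.71  0.2 ]
```

Call:
move_arm(
  moves=[
    [[-0.56,1,0],[0,0,0],0.1],
    [[-0.56,1,0],[0,0,0],0.1],
    [[-0.56,1,0],[0,0,0],0.1],
    [[-0.56,1,0],[0,0,0],0.1],
    [[-0.56,1,0],[0,0,0],0.1],
  ],
)

```text
clock: 32.28
position: [0.507, 0.0359, 0.1241]
ee_rot: [0.924, 0.383, 0.0, 0.0]
ft_force: [-0.7, -0.2, -2.1]
grip_width: 0.285
```

Call:
move_arm(
  moves=[
    [[-0.56,1,0],[0,0,0],0.1],
    [[-0.56,1,0],[0,0,0],0.1],
    [[-0.56,1,0],[0,0,0],0.1],
    [[-0.56,1,0],[0,0,0],0.1],
    [[-0.56,1,0],[0,0,0],0.1],
  ],
)

```text
clock: 32.9
position: [0.5459, -0.1021, 0.1243]
ee_rot: [0.924, 0.383, 0.0, 0.0]
ft_force: [0.6, 0.4, -2.8]
grip_width: 0.285
```

Call:
move_arm(
  moves=[
    [[-0.56,1,0],[0,0,0],0.1],
    [[-0.56,1,0],[0,0,0],0.1],
    [[-0.56,1,0],[0,0,0],0.1],
    [[-0.56,1,0],[0,0,0],0.1],
    [[-0.56,1,0],[0,0,0],0.1],
  ],
)

```text
clock: 33.52
position: [0.5848, -0.24, 0.1244]
ee_rot: [0.924, 0.383, 0.001, 0.0]
ft_force: [0.1, 0.2, -1.7]
grip_width: 0.29
```

Call:
move_arm(
  moves=[
    [[-0.56,1,0],[0,0,0],0.1],
    [[-0.48,0.71,0.5],[0,0,0],0.1],
    [[0,0,1],[0,0,0],0.1],
    [[0,0,1],[0,0,0],0.1],
    [[0,0,0.8],[0,0,0],0.1],
  ],
)

```text
clock: 34.15
position: [0.5959, -0.2875, 0.0391]
ee_rot: [0.924, 0.383, -0.0, -0.0]
ft_force: [0.2, 0.1, -0.5]
grip_width: 0.286
```

Call:
move_arm(
  moves=[
    [[0,0,0],[0,0,0],0.1],
    [[0,0,0],[0,0,0],0.1],
  ],
)

```text
clock: 34.4
position: [0.5969, -0.2877, 0.0413]
ee_rot: [0.924, 0.383, 0.001, 0.0]
ft_force: [0.1, 0.3, -2.4]
grip_width: 0.286
```

```bash
python3 - <<'E'
from h import *
to([.5962,-.2875,.025])
cv2.imwrite("pics/l.png",cv2.resize(camera("scene")[145:235,80:185,::-1],(700,600)))
E
```

```text
tcp [ 0.5969 -0.2877  0.0413] yaw 45.01 tilt 0.07 F [ 0.1  0.3 -2.4] t 34.4 grip 0.286
units [-0.01 -0.03  0.65]
```

View pics/l.png

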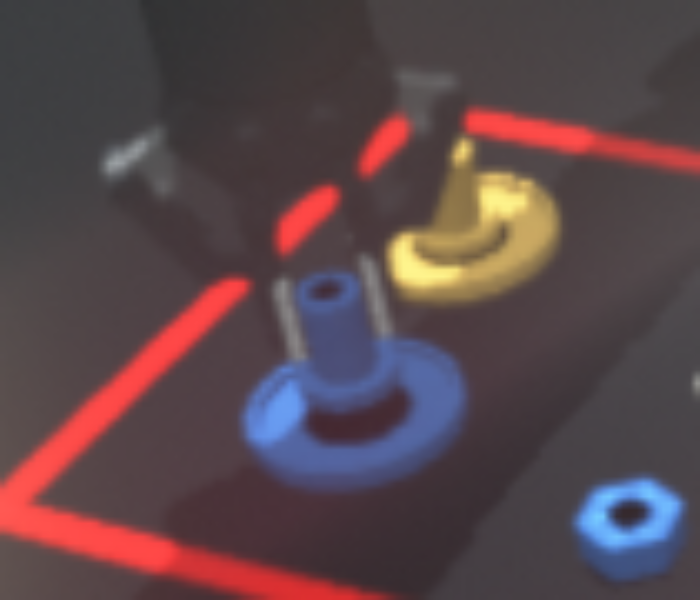

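The blue bush hovers centred over the blue dish (crop 348,370), and gold stands untouched behind.

Call:
move_arm(
  moves=[
    [[0,0,0.25],[0,0,0],0.1],
    [[0,0,0.15],[0,0,0],0.1],
    [[0,0,0.12],[0,0,0],0.1],
    [[0,0,0.08],[0,0,0],0.1],
    [[0,0,0],[0,0,0],0.1],
  ],
)

```text
clock: 35.08
position: [0.5963, -0.2877, 0.0261]
ee_rot: [0.924, 0.383, -0.0, 0.0]
ft_force: [-3.7, 0.7, 5.1]
grip_width: 0.286
```

Call:
move_arm(
  moves=[
    [[0,0,0],[0,0,0],0.4],
    [[0,0,0],[0,0,0],0.6],
    [[0,0,0],[0,0,0],0.6],
    [[0,0,0],[0,0,0],0.6],
  ],
)

```text
clock: 35.58
position: [0.5963, -0.2877, 0.0253]
ee_rot: [0.924, 0.383, 0.0, 0.0]
ft_force: [-0.2, 0.9, -0.9]
grip_width: 0.598
```

Call:
move_arm(
  moves=[
    [[0,0,-0.5],[0,0,0],0.6],
    [[0,0,-1],[0,0,0],0.6],
    [[0,0,-1],[0,0,0],0.6],
    [[0,0,-1],[0,0,0],0.6],
    [[0,0,-1],[0,0,0],0.6],
  ],
)

```text
clock: 36.2
position: [0.5968, -0.2876, 0.1409]
ee_rot: [0.924, 0.383, 0.001, 0.001]
ft_force: [-0.9, -0.4, -0.1]
grip_width: 0.601
```

Call:
move_arm(
  moves=[
    [[0.7,-1,-0.5],[0,0,0],0.6],
    [[0.7,-1,-0.5],[0,0,0],0.6],
    [[0.7,-1,-0.5],[0,0,0],0.6],
    [[0.7,-1,-0.5],[0,0,0],0.6],
    [[0.7,-1,0],[0,0,0],0.6],
  ],
)

```text
clock: 36.83
position: [0.5704, -0.1361, 0.1909]
ee_rot: [0.924, 0.383, 0.001, 0.001]
ft_force: [0.9, -0.2, 0.8]
grip_width: 0.594
```

Call:
move_arm(
  moves=[
    [[0.7,-1,0],[0,0,0],0.6],
    [[0.7,-1,0],[0,0,0],0.6],
    [[0.7,-1,0],[0,0,0],0.6],
    [[0.7,-1,0],[0,0,0],0.6],
    [[0,0,0],[0,0,0],0.6],
  ],
)

```text
clock: 37.45
position: [0.5485, -0.014, 0.1899]
ee_rot: [0.923, 0.385, 0.001, 0.001]
ft_force: [-0.2, -0.5, -0.1]
grip_width: 0.594
```

```bash
python3 - <<'E'
from h import *
for P in([.4773,-.3125],[.4646,-.1445],[.6091,-.007],[.5964,-.2878]):T,S=check(np.array(P))
to([.6,0,.2])
T0=np.load("T.npy")
for c,b in(('gold',(240,200,272,230)),('blue',(318,133,348,162))):
    for im in(T0,T):print(c,[np.round(cv2.minEnclosingCircle(max(comps(im,c,b),key=lambda r:r[1])[3])[0],1)])
cv2.imwrite("pics/m.png",np.vstack([cv2.resize(S[150:255,90:300,::-1],(600,300)),cv2.resize(T[130:254,235:440,::-1],(600,300))]))
E
```

```text
bore [ 0.477  -0.3138  0.0536] gap 0.004 off mm [-0.3 -1.3] scene only [-6.6 -8.5]
bore [ 0.4648 -0.1359  0.0488] gap 0.0156 off mm [0.2 8.6] scene only [1.4 0.7]
bore [ 0.6035 -0.0062  0.0453] gap 0.0066 off mm [-5.6  0.8] scene only [-0.9 -0.8]
bore [ 0.596  -0.2876  0.0488] gap 0.0008 off mm [-0.4  0.2] scene only [-0.2 -0.1]
tcp [ 0.5487 -0.0179  0.1878] yaw 44.94 tilt 0.0 F [ 0.5 -0.5 -0.4] t 37.85 grip 0.6
units [ 1.96  0.94 -0.49]
gold [array([256. , 214.2])]
gold [array([256.3, 214.4])]
blue [array([332. , 147.5])]Traceback (most recent call last):
  File "<stdin>", line 6, in <module>
ValueError: max() iterable argument is empty
```

The arm still covers part of the top view. I'll move it clear for the last check.

Call:
move_arm(
  moves=[
    [[0.8,-1,0],[0,0,0],0.6],
    [[0.8,-1,0],[0,0,0],0.6],
    [[0.8,-1,0],[0,0,0],0.6],
    [[0.8,-1,0],[0,0,0],0.6],
    [[0.8,-1,0],[0,0,0],0.6],
  ],
)

```text
clock: 38.48
position: [0.5309, 0.1425, 0.1878]
ee_rot: [0.924, 0.382, -0.0, 0.0]
ft_force: [0.3, -0.4, 0.4]
grip_width: 0.596
```

Call:
move_arm(
  moves=[
    [[0.8,-1,0],[0,0,0],0.6],
    [[0.8,-1,0],[0,0,0],0.6],
    [[0.8,-1,0],[0,0,0],0.6],
    [[0.8,-1,0],[0,0,0],0.6],
    [[0,0,0],[0,0,0],0.6],
  ],
)

```text
clock: 39.1
position: [0.5156, 0.2718, 0.1879]
ee_rot: [0.923, 0.384, -0.0, -0.001]
ft_force: [0.9, -0.1, 0.6]
grip_width: 0.602
```

```bash
python3 - <<'E'
from h import *
for P in([.4773,-.3125],[.4646,-.1445],[.6091,-.007],[.5964,-.2878]):T,S=check(np.array(P))
T0=np.load("T.npy")
for c,b in(('gold',(240,200,272,230)),('blue',(318,133,348,162))):
    for im in(T0,T):print(c,[np.round(cv2.minEnclosingCircle(r[3])[0],1) for r in comps(im,c,b) if r[1]>100])
cv2.imwrite("pics/m.png",np.vstack([cv2.resize(S[150:255,90:300,::-1],(600,300)),cv2.resize(T[130:254,235:440,::-1],(600,300))]))
E
```

```text
bore [ 0.477  -0.3138  0.0536] gap 0.004 off mm [-0.3 -1.3] scene only [-6.6 -8.5]
bore [ 0.4638 -0.1449  0.0474] gap 0.0002 off mm [-0.8 -0.4] scene only [1.3 0.6]
bore [ 0.6079 -0.0075  0.0488] gap 0.0007 off mm [-1.2 -0.5] scene only [-0.8 -0.7]
bore [ 0.596  -0.2876  0.0488] gap 0.0008 off mm [-0.4  0.2] scene only [-0.2 -0.2]
gold [array([256. , 214.2]), array([256. , 213.5])]
gold [array([256.2, 213.9])]
blue [array([332. , 147.5])]
blue [array([332. , 147.5])]
```

View pics/m.png

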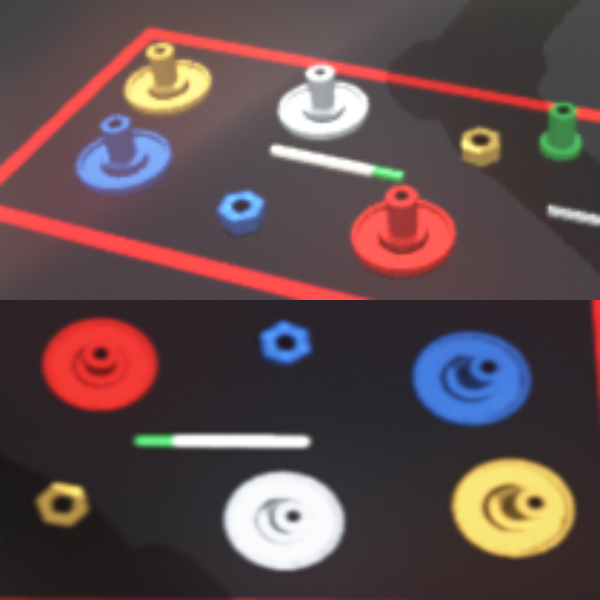

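All four bushes stand upright on their own spots, both nuts are unmoved and the arm is clear. Handing in.

```bash
python3 -c "
from h import *
print(plane('top',(417.4,337.1-130),.049).round(4), plane('top',bore(camera('top'),proj('top',[.4773,-.3125,.049])),.049).round(4))
print(hand_in())"
```

```text
[ 0.4896 -0.3142  0.049 ] [ 0.4767 -0.3136  0.049 ]
the job is handed in; nothing more can be done
None
```

All four bushes are standing released on the black spots of their own dishes, placed in the order gold, silver, red, blue. I handed the job in at about 39 s of the 96 s limit; `hand_in` gives no verdict.

Final checks, with the arm moved clear:

| Item | Result |
|---|---|
| Silver bush | 0.9 mm off centre; the two views agree to 0.2 mm |
| Red bush | 1.3 mm off centre; the two views agree to 0.7 mm |
| Blue bush | 0.5 mm off centre; the two views agree to 0.8 mm |
| Gold bush | about 1 mm off centre from the top view; the scene view disagreed (below) |
| Nuts | shifted less than 1 pixel in the top view |

- **Gold check:** the automatic bore detection in the scene view gave about 11 mm off centre for gold, with a 4 mm gap between the two views' rays. A bore pixel read by hand from the same view gave 4 mm. I trusted that and the top view (limit 12 mm). A last pixel read by eye from the stretched top crop gave about 12 mm; I put that down to my own error, because I had used the wrong vertical offset for the crop.
- **Set-down:** gold, red and blue touched down with 5–8 N. Silver was pressed down harder, at 24 N, well under the 120 N wrist limit.

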